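# Stack an empty tote on a full one

### The job

The tote in the steel cradle is full, so stack the empty tote on it rather than nesting it inside: lift it by its bar, turn it half round, and feel along the full tote's rim until all four feet sink into the shallow pockets, wide feet in the wide ones. Press it home for a moment with about 10 N, never more than 25 N on the full tote or cradle, then let go, leaving it level. Leave the bottle, detector and loose rail where they are.

Things in the scene. Friction and masses are not known exactly. Their poses are not given: they have to be found in the camera images.
- cradle: Fixed steel tray, 258 x 142 mm, 22 mm end stops; origin: centre of its underside at bench level, z up. In it stands a yellow tote full of metal rails, 200 mm long (cradle x), 126 mm wide, square and centred in y. The full tote is NOT measured: it was left up to 15 mm either way along cradle x, by an offset d that must be felt or seen; about 20 N of friction holds it there.
- rim_level (a point): Fixed point on the cradle axis (x = y = 0), 61 mm above the bench: height of the full tote's two flat long rims, 12 mm wide, centred at cradle y = +-54 mm. Outside each a guard lip (inner face at y = +-60 mm) rises 8 mm higher and guides the feet (2.5 mm play). End walls reach 61 mm, the rails inside only 50 mm. The cuts in the rims move along x with d, which this point does not.
- pocket_level (a point): Fixed point on the cradle axis (x = y = 0), 53 mm above the bench: floor height of the shallow pockets (8 mm deep). In both rims, cradle x in mm plus d: shallow wide pocket -71.5 to -44.5, shallow narrow pocket 17.5 to 32.5 (stacking); deep narrow slot -34 to -16, deep wide slot 43 to 73, both 39 mm deep (nesting). Flat rim between and to the ends at +-100.
- tote: Empty yellow tote, body 150 x 88 mm, flange 158 x 96, 70 mm tall, 0.2 to 0.4 kg. Origin: plan centre of body, at the feet's undersides, z up. Feet stick out of the long sides from y = +-44 to +-57.5 mm, z 0 to 26: wide pair (24 mm along x) at x = -58, narrow pair (12 mm) at x = +25. Starts half a turn (give or take 0.85 rad) from the cradle's heading. Inner floor z = 14 mm.
- bar (a point): Centre of the empty tote's carrying bar (tote x = y = 0, z = 64 mm): 14 mm wide along tote x, 80 mm long along tote y, 12 mm high, its top flush with the tote's top; open beneath and on both sides, so it is taken from above with the fingers closing along tote x.
- wide_feet (a point): Point on the empty tote midway between its wide feet, at their undersides (tote x = -58 mm). Stacked, it lies towards cradle -x: tote and cradle x axes agree, tote centre at cradle x = d, feet in the shallow pockets with 1.5 mm play either way in x. Turned the other way the feet drop into the deep slots and the tote lands on the parts.
- wash_bottle: Bystander: clear plastic bottle, 60 mm diameter, 170 mm tall, origin at centre of its underside.
- detector: Bystander: orange handheld instrument standing upright, 34 x 62 x 132 mm, origin at centre of its underside.
- loose_rail: Bystander: dark metal rail lying flat, 30 x 130 x 18 mm, origin at centre of its underside.
There are look-alikes about, which are no part of the job. Leave any pink or purple look-alike of the tote alone.

How it is judged:
By the outcome, as a careful person would: the job done as asked, in the order asked, and still so for the second after the job is handed in, with the robot touching nothing.
It also fails if it takes over 67 s, if anything falls off the work surface, if the arm or the gripper's body presses on something with over 40 N, if the wrist force passes 120 N, or if a joint passes its speed limit or range.

### The arm

A 6-joint arm with a two-finger parallel gripper is mounted at the origin on the work surface. World frame = base frame: x ahead of the robot, y to its left, z up, the work surface at z = 0. Lengths are in m, angles in rad, forces in N, time in s.
With the tool pointing down it reaches from about 0.425 to 0.95 m from the base axis. Payload 3.5 kg.
Tool frame: the origin (TCP) lies at the very end of the fingers, on their centre line; the grasp point (between the pads) lies 19 mm behind it; y points along the fingers, z is the direction in which the jaws open and shut, and the axes are right-handed (so a half turn about y gives the same grasp; the last joint's range is limited). The gripper opens to 85 mm and grips with 20 to 120 N. Pads are 22 mm wide; open, the fingers measure 114 mm over their backs; the gripper's body (76 mm by 85 mm) begins 54 mm behind the grasp point. The pads swing forward as they close: fully open they stand 13 mm farther back than shut.
Start: joints at [1.087, 0.286, 1.577, -0, 1.279, -0.15], TCP at [0.221, 0.638, 0.197] pointing down, gripper open.
Joint ranges: [-2.77, 2.77], [-0.9, 2.22], [0.21, 2.48], [-1.53, 4.67], [0.24, 2.81], [-2.84, 2.84]. Speed limits (rad/s): [2.79, 2.79, 3.14, 3.14, 3.14, 3.14].

### API

Orientations are given as a rotation vector (axis times angle).
In Python, from bench import robot, cams gives the robot as it stands. The module is installed in compiled form; this text tells all that it offers.
- The arm moves only by the tool servo_tool, never from a script. Its argument "moves" is a list of rows, each a list of 3 entries, a list of its own where there are three numbers: the shift along the tool's x, y, z in m, then the turn about the tool's y in rad, then the opening, from 0 (shut) to 1 (fully open). In form: [[[tx, ty, tz], spin, claw], ...]. A call has 1 to 20 rows; each row shifts and turns the commanded pose from where the row before left it, along the tool's axes as they then stand; what a row does not reach is not made up. A row lasts 1/10 s, in which the tool goes at most 50 mm and 8.59 degrees, less where a joint would pass 70% of its speed; a pose out of reach is approached as far as the arm can. A call is refused whole if a number of a shift passes 0.05 or a number of a turn 0.15, either way. A call with a gripper value outside its range is refused whole. The fingers move at their own pace and stop on an object; "squeeze" is the grip in N (left out, the last holds). Time passes only in rows, so rows that do not move let the fingers close. It gives the time, the measured TCP pose, the force and the opening at its end, in the units of the state.
- robot.get_obs(): the state, without advancing time (a new reading comes with each control period).
- cams.read_camera(name): name is "side" or "top" or "wrist"; returns a dict with "pixels" (480x640x3 uint8, red, green, blue), "intrinsics" (3x3 intrinsics, pixels), "k1" (the pictures are not rectified: a ray, as slopes to the right and down, at radius r is drawn at 1 + k1 r^2 times it, then the intrinsics apply), "rvec" (rotation vector, rad) and "tvec" (3), from world to camera coordinates, as OpenCV has them; the wrist camera has in their place "T_tool_cam" (4x4, takes a point from camera to tool coordinates, whose origin is the TCP and whose axes are the tool frame's). Camera axes: x right, y down, z forward; pixel columns grow to the right and rows downward; lengths in m; the calibration is good to about 2 mm. A picture is of the moment at which its call begins: read the wrist's pose just before it. There is no depth.
- robot.sign_off(): hands the job in, once; it reports no verdict.
Trained networks look in a picture, given as the dict that the camera call returned (one of the last four; its "shot" number tells which), for a name from the list of things; names that differ only in an ending like _2 or _b are one class to them, and where a whole thing is asked for, a point or a joint stands for the part that bears it (a point fixed in the world has none). Each returns a list of dicts, best first, with "p" (0 to 1); they miss things now and then, are a little off and sometimes report something else, mostly with a low value. They report only what shows in the picture. A call takes as long as a camera call. They do not tell look-alikes from the thing itself.
- cams.trace(thing, picture): "pixels" (480x640 bool, what is visible of it) and "bbox" ([centre column, centre row, width, height] in pixels, round what is visible of it).
- cams.mark_of(thing, picture): "centre" ([row, column] in pixels: a listed point, or the origin of a listed thing).
The state is a dict: "t": time; "joint_pos": joint angles; "dq": joint speeds; "joint_efforts": joint torques, N m; "tool_pos": TCP position; "orientation": TCP orientation; "contact_force": force on the tool from outside, world axes, zero at the start; "ft_torque": the same for the moment, N m; "width": finger opening in m.
Only numpy, scipy, OpenCV 4.12 (cv2) and the standard library are available. Lean on these libraries where they do the work, as an engineer would, in place of code of your own. Each camera call takes 0.05 s, during which the arm holds its last target. There are 200 camera calls.

## Working session

There is one attempt and no reset: what is moved stays moved. The work goes in short steps, Python scripts to look and compute and a tool call to move; the robot and the scene stay as the last step left them, time stands still between calls to the robot, and variables do not carry over. Pictures are saved under pics/ and viewed, about 8 in all and at most 12, crops included, and the job is handed in when it is done.

Besides the shell and the picture viewer there is one more tool, called after "Call:" as a command line: name --argument value ..., lists and objects as JSON in quotes. servo_tool: Moves the arm, as the interface text tells. Its arguments: {"type":"object","properties":{"moves":{"type":"array","items":{"type":"array"}},"squeeze":{"type":"number"}},"required":["moves"]}

```bash
mkdir -p pics
cat > h.py <<'E'
import numpy as np, cv2
from bench import robot, cams
from scipy.spatial.transform import Rotation as R
def pose(c,obs=None):
    "R,t world->cam"
    if 'rvec' in c: return R.from_rotvec(np.ravel(c['rvec'])).as_matrix(), np.ravel(c['tvec'])
    T=np.eye(4);T[:3,:3]=R.from_rotvec(obs['orientation']).as_matrix();T[:3,3]=obs['tool_pos']
    M=np.linalg.inv(T@np.array(c['T_tool_cam']));return M[:3,:3],M[:3,3]
def proj(P,c,obs=None):
    r,t=pose(c,obs);q=np.atleast_2d(P)@r.T+t;s=q[:,:2]/q[:,2:]
    s=s*(1+c['k1']*(s**2).sum(1,keepdims=True));K=np.array(c['intrinsics'])
    return s@K[:2,:2].T+K[:2,2]
def ray(uv,c,obs=None):
    K=np.array(c['intrinsics']);d=(np.array(uv,float)-K[:2,2])/np.diag(K)[:2];s=d.copy()
    for _ in range(20): s=d/(1+c['k1']*(s@s))
    r,t=pose(c,obs);v=r.T@np.r_[s,1];return -r.T@t,v/np.linalg.norm(v)
def atz(uv,z,c,obs=None):
    o,v=ray(uv,c,obs);return o+v*(z-o[2])/v[2]
E
cat > a.py <<'E'
from h import *
print(robot.get_obs())
for n in ['top','side','wrist']:
    o=robot.get_obs();c=cams.read_camera(n);cv2.imwrite(f'pics/{n}0.png',c['pixels'][:,:,::-1])
    print(n,c['k1'],c['intrinsics'][0][0],c.get('tvec'))
    for th,z in [('cradle',0),('rim_level',.061),('pocket_level',.053),('tote',0),('bar',.064),('wide_feet',0),('wash_bottle',0),('detector',0),('loose_rail',0)]:
        for m in cams.mark_of(th,c)[:3]:
            uv=m['centre'][::-1];print(' ',th,round(m['p'],2),np.round(uv,1),np.round(atz(uv,z,c,o),4))
E
python3 a.py
```

```text
{'t': 0.0, 'joint_pos': array([ 1.08700087e+00,  2.87167970e-01,  1.57822849e+00, -3.87730472e-05,
        1.27854986e+00, -1.49986386e-01]), 'dq': array([ 0.00072117, -0.00032968, -0.00047106,  0.00107193, -0.00224861,
        0.00077769]), 'joint_efforts': array([-2.23392303e-04, -4.06006908e+01, -2.92616147e+01, -1.64031567e-04,
        6.00930594e-03,  3.34607904e-06]), 'tool_pos': array([0.22078111, 0.63707979, 0.19541784]), 'orientation': array([-1.55713015,  0.26257552, -0.26147431]), 'contact_force': array([ 0.88093897,  1.09333175, -1.02060303]), 'ft_torque': array([ 0.01799934,  0.01176596, -0.00756149]), 'width': 0.0856979141040233}
top -0.10715027313205873 495.93287861821443 [0.20346951 0.56497953 1.09753574]
  cradle 0.81 [479.5 256.3] [ 0.5247 -0.1596  0.    ]
  rim_level 0.77 [496.5 256.6] [ 0.5193 -0.1793  0.061 ]
  pocket_level 0.85 [492.7 258.8] [ 0.515  -0.1732  0.053 ]
  pocket_level 0.27 [421.9 151. ] [ 0.7634 -0.0182  0.053 ]
  tote 0.9 [155.2 324.6] [0.3652 0.6013 0.    ]
  tote 0.87 [245.8 289.4] [0.4483 0.3888 0.    ]
  tote 0.77 [325.2 354.7] [0.2989 0.2043 
[... 1235 characters left out ...]
278 0.    ]
  wide_feet 0.81 [399.5 287.7] [0.3202 0.2597 0.    ]
  wide_feet 0.77 [358.  323.9] [0.3878 0.4172 0.    ]
  wash_bottle 0.65 [280.4 203.5] [ 0.7614 -0.0235  0.    ]
  detector 0.96 [252.9 245.7] [ 0.7543  0.2064 -0.    ]
  loose_rail 0.81 [295.4 180. ] [ 0.7674 -0.1754  0.    ]
wrist -0.051910796184569986 360.74246179037914 None
  tote 0.85 [ 20.1 364.4] [0.2996 0.2049 0.    ]
  tote 0.72 [192.5 417.8] [0.4482 0.3868 0.    ]
  tote 0.7 [322.3 327.6] [0.3716 0.5968 0.    ]
  bar 0.61 [324.9 360.4] [0.3708 0.5985 0.064 ]
  wide_feet 0.95 [346.7 288.8] [0.3321 0.6399 0.    ]
  wide_feet 0.77 [194.4 385.8] [0.4005 0.4129 0.    ]
  wide_feet 0.58 [ 62.1 370.7] [0.3255 0.2558 0.    ]
```

View pics/top0.png

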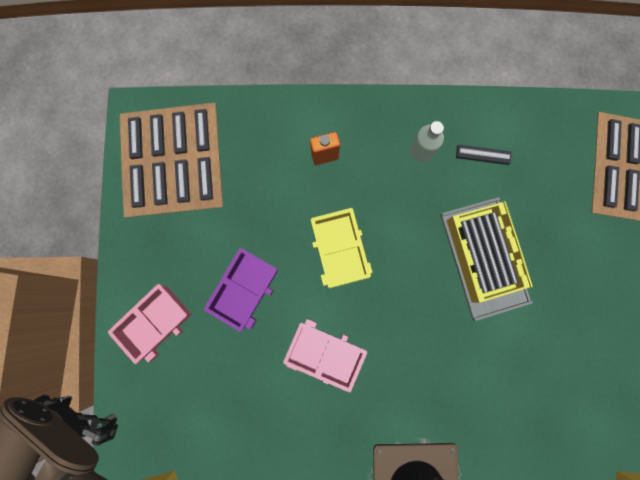

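View pics/side0.png

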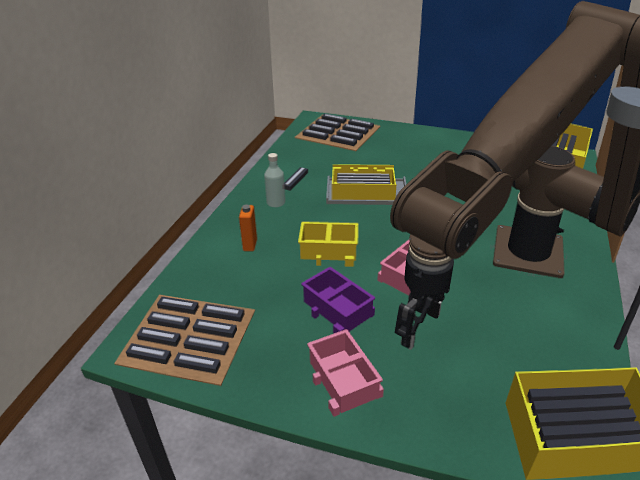

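The top view shows the yellow empty tote at about (341,248). The full tote in the grey cradle is at (487,258), the bottle at (430,140), the detector at (325,148) and the rail at (484,154). Pink and purple look-alikes are to the left. The side view agrees. Next I'll fit the two yellow totes by silhouette and look closer.

```bash
cat >> h.py <<'E'
from scipy.optimize import minimize
def yel(c):
    h=cv2.cvtColor(c['pixels'],cv2.COLOR_RGB2HSV);return cv2.inRange(h,(22,90,50),(36,255,255))
def box(x0,x1,y0,y1,z0,z1): return np.array([[x,y,z] for x in(x0,x1) for y in(y0,y1) for z in(z0,z1)])/1000
EMPTY=[box(-75,75,-44,44,0,70),box(-79,79,-48,48,66,70)]+[box(x-w,x+w,*(sorted((s*40,s*57.5))),0,26) for x,w in((-58,12),(25,6)) for s in(1,-1)]
FULL=[box(-100,100,-63,63,25,61),box(-100,100,-63,-60,61,69),box(-100,100,60,63,61,69)]
def place(p,B,z=0):
    M=R.from_euler('z',p[2]).as_matrix();return [b@M.T+[p[0],p[1],z] for b in B]
def sil(p,B,c,o,z=0):
    m=np.zeros((480,640),np.uint8)
    for b in place(p,B,z): cv2.fillConvexPoly(m,cv2.convexHull(np.round(proj(b,c,o)*16).astype(np.int32)),255,shift=4)
    return cv2.GaussianBlur(m,(0,0),1)/255.
def fit(p0,B,views,z=0):
    "views: list of (cam,obs,target mask)"
    T=[cv2.GaussianBlur(t,(0,0),1)/255. for _,_,t in views]
    f=lambda p:sum(np.abs(sil(p,B,c,o,z)-t).sum() for (c,o,_),t in zip(views,T))
    p=np.array(p0,float)
    for s in(.02,.006,.002):
        r=minimize(f,p,method='Nelder-Mead',options=dict(initial_simplex=np.vstack([p]+[p+d for d in np.diag([s,s,s*8])])));p=r.x
    return p,r.fun
def blob(m,uv,close=9):
    m=cv2.morphologyEx(m,cv2.MORPH_CLOSE,np.ones((close,close),np.uint8))
    n,l,st,ce=cv2.connectedComponentsWithStats(m);i=1+np.argmin(np.hypot(*(ce[1:]-uv).T)+1e3*(st[1:,4]<150))
    m=(l==i).astype(np.uint8)*255;k=cv2.findContours(m,cv2.RETR_EXTERNAL,cv2.CHAIN_APPROX_NONE)[0]
    return cv2.drawContours(np.zeros_like(m),k,-1,255,-1)
E
cat > b.py <<'E'
from h import *
c=cams.read_camera('top');y=yel(c)
t1=blob(y,(341,248),5)
for h0 in(.27,.27+np.pi): print('empty',fit((.535,.165,h0),EMPTY,[(c,None,t1)]),t1.sum()/255)
t2=blob(y,(489,252),15)
print('full',fit((.52,-.175,.27),FULL,[(c,None,t2)]),t2.sum()/255)
im=c['pixels'][:,:,::-1]
a=cv2.resize(im[200:300,300:385],None,fx=4.5,fy=5,interpolation=3);a=cv2.resize(im[195:320,305:385],(384,600));b=cv2.resize(im[195:320,435:535],(400,500));b=cv2.copyMakeBorder(b,0,100,0,0,0)
cv2.imwrite('pics/crop1.png',np.hstack([a,b]))
E
python3 b.py
```

```text
empty (array([0.54069382, 0.17191349, 0.26056903]), np.float64(87.61568627450981)) 3273.0
empty (array([0.54012381, 0.17168662, 3.39150451]), np.float64(279.9607843137255)) 3273.0
full (array([ 0.53165519, -0.1657535 ,  0.27600681]), np.float64(133.31764705882352)) 5558.0
```

View pics/crop1.png

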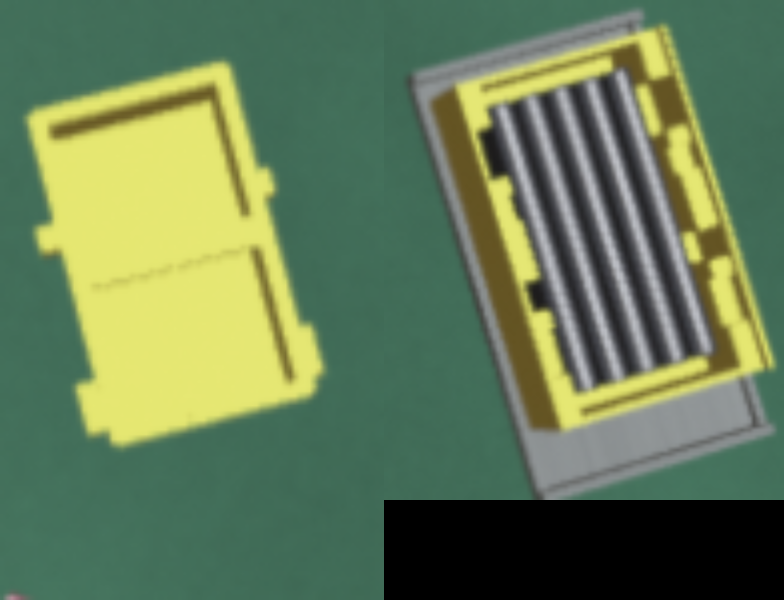

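The crop shows the empty tote's wide feet on the near, robot side, so its heading is 0.26. The full tote has dark cuts near its far end (490,155) and mid-near (540,295). I have to tell the shallow cuts from the deep ones, so I'll move the wrist camera there. First I'll work out the tool axes.

Run:
```python
from h import *
o=robot.get_obs();M=R.from_rotvec(o['orientation']).as_matrix();print(M.round(3));
c=cams.read_camera('wrist');print(np.round(c['T_tool_cam'],3))
z=M[:,2];print('jaw yaw',np.arctan2(z[1],z[0]), 'x yaw',np.arctan2(M[1,0],M[0,0]))
# stereo-ish check of full tote in side
```

```text
[[ 0.945 -0.     0.328]
 [-0.328 -0.     0.945]
 [ 0.    -1.    -0.   ]]
[[ 0.001  0.949  0.316 -0.081]
 [ 0.001 -0.316  0.949 -0.178]
 [ 1.    -0.001 -0.002  0.001]
 [ 0.     0.     0.     1.   ]]
jaw yaw 1.2370440663878584 x yaw -0.3337522593212033
```

```bash
cat >> h.py <<'E'
def rows(targets,claw,step=.04,turn=.14,start=None):
    "targets: (x,y,z,jaw yaw); prints rows; yaw not wrapped"
    import json
    o=robot.get_obs();M=R.from_rotvec(o['orientation']).as_matrix()
    p=np.array(o['tool_pos']);y=np.arctan2(M[1,2],M[0,2])
    if start: p=np.array(start[:3],float);y=start[3]
    out=[]
    for t in targets:
        while abs(t[3]-y)>3.3: y+=2*np.pi*np.sign(t[3]-y)
        d=np.array(t[:3])-p;n=int(max(np.ceil(np.linalg.norm(d)/step),np.ceil(abs(t[3]-y)/turn),1))
        p0=p.copy();y0=y
        for i in range(n):
            q=p0+d*(i+1)/n;yy=y0+(t[3]-y0)*(i+1)/n
            w=q-p;xt=np.array([np.sin(y),-np.cos(y)]);zt=np.array([np.cos(y),np.sin(y)])
            s=np.round([w[:2]@xt,-w[2],w[:2]@zt],3);sp=round(y-yy,3)
            out.append([[*map(float,s)],float(sp),claw])
            p=p+np.r_[xt*s[0]+zt*s[2],-s[1]];y-=sp
    print(len(out),np.round(p,4),round(y,4));print(json.dumps(out).replace(' ',''))
E
python3 -c "
from h import *
rows([(.46,.35,.22,.9),(.53,0,.20,.276),(.548,-.224,.15,.276)],1)"
```

```text
25 [ 0.5482 -0.2244  0.1498] 0.276
[[[0.032,-0.002,-0.019],0.034,1],[[0.033,-0.003,-0.019],0.033,1],[[0.033,-0.002,-0.017],0.034,1],[[0.034,-0.002,-0.016],0.034,1],[[0.034,-0.003,-0.015],0.033,1],[[0.035,-0.002,-0.013],0.034,1],[[0.035,-0.002,-0.013],0.034,1],[[0.036,-0.003,-0.011],0.034,1],[[0.036,-0.002,-0.01],0.033,1],[[0.036,-0.002,-0.009],0.034,1],[[0.03,0.002,-0.026],0.069,1],[[0.032,0.002,-0.023],0.07,1],[[0.034,0.003,-0.021],0.069,1],[[0.035,0.002,-0.019],0.069,1],[[0.036,0.002,-0.017],0.07,1],[[0.037,0.002,-0.014],0.069,1],[[0.038,0.002,-0.011],0.069,1],[[0.039,0.003,-0.008],0.07,1],[[0.039,0.002,-0.006],0.069,1],[[0.037,0.008,-0.007],-0.0,1],[[0.037,0.009,-0.008],-0.0,1],[[0.036,0.008,-0.007],-0.0,1],[[0.037,0.008,-0.007],-0.0,1],[[0.037,0.009,-0.008],-0.0,1],[[0.037,0.008,-0.007],-0.0,1]]
```

Call:
servo_tool --moves '[[[0.032,-0.002,-0.019],0.034,1],[[0.033,-0.003,-0.019],0.033,1],[[0.033,-0.002,-0.017],0.034,1],[[0.034,-0.002,-0.016],0.034,1],[[0.034,-0.003,-0.015],0.033,1],[[0.035,-0.002,-0.013],0.034,1],[[0.035,-0.002,-0.013],0.034,1],[[0.036,-0.003,-0.011],0.034,1],[[0.036,-0.002,-0.01],0.033,1],[[0.036,-0.002,-0.009],0.034,1],[[0.03,0.002,-0.026],0.069,1],[[0.032,0.002,-0.023],0.07,1],[[0.034,0.003,-0.021],0.069,1],[[0.035,0.002,-0.019],0.069,1],[[0.036,0.002,-0.017],0.07,1],[[0.037,0.002,-0.014],0.069,1],[[0.038,0.002,-0.011],0.069,1],[[0.039,0.003,-0.008],0.07,1],[[0.039,0.002,-0.006],0.069,1]]'

```text
t: 3.5
tool_pos: [0.5305, -0.0015, 0.2]
orientation: [-1.326, 1.005, -1.006]
contact_force: [-0.8, 0.3, -0.5]
width: 0.0852
```

Call:
servo_tool --moves '[[[0.037,0.008,-0.007],0,1],[[0.037,0.009,-0.008],0,1],[[0.036,0.008,-0.007],0,1],[[0.037,0.008,-0.007],0,1],[[0.037,0.009,-0.008],0,1],[[0.037,0.008,-0.007],0,1],[[0,0,0],0,1],[[0,0,0],0,1]]'

```text
t: 4.3
tool_pos: [0.548, -0.225, 0.1495]
orientation: [-1.326, 1.006, -1.004]
contact_force: [0.1, -0.0, -0.4]
width: 0.0856
```

Run:
```python
from h import *
o=robot.get_obs();c=cams.read_camera('wrist');print(o['tool_pos'],o['joint_pos'],o['contact_force'])
np.savez('w1.npz',**{k:c[k] for k in('pixels','intrinsics','k1','T_tool_cam')},pos=o['tool_pos'],ori=o['orientation'])
print(proj(np.array([[.5317,-.1658,.061]]),c,o))
im=c['pixels'][:,:,::-1];cv2.imwrite('pics/w1.png',cv2.resize(im[0:400],(800,500),interpolation=3))
```

```text
[ 0.54795196 -0.22495806  0.14948271] [-5.60923071e-01  1.49806975e-01  1.82704458e+00  4.08128850e-04
  1.16569549e+00 -8.35304434e-01] [ 0.11548832 -0.03268307 -0.37031697]
[[313.56317805 148.96344942]]
```

View pics/w1.png

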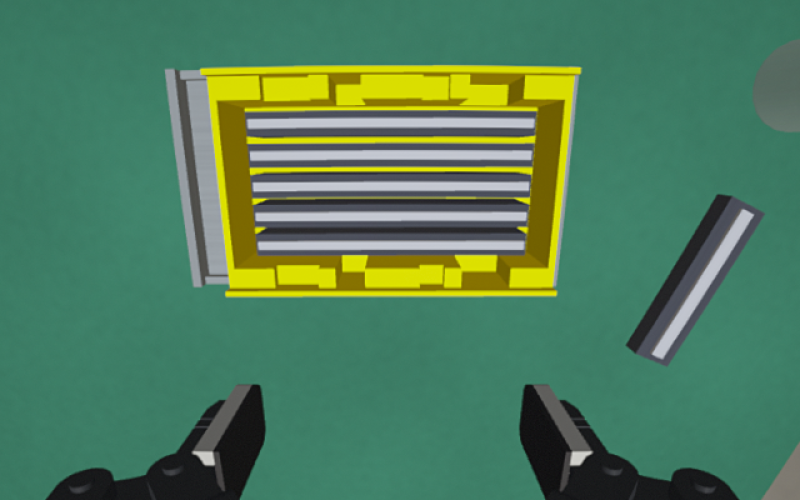

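The wrist view shows the full tote spanning (205–580, 67–295). The low-lying floors at (355,262) and (478,262) are the deep slots, narrow and wide. The bright patches at (298,275) and (432,275) are the shallow pockets, wide and narrow. So the wide pockets lie on the robot side and the cradle's heading is about 0.276. I'll look at the empty tote from near before taking it, because the half turn doesn't yet fit.

Run:
```python
from h import *
d=dict(np.load('w1.npz'));o=dict(tool_pos=d['pos'],orientation=d['ori']);c=dict(pixels=d['pixels'],intrinsics=d['intrinsics'],k1=float(d['k1']),T_tool_cam=d['T_tool_cam'])
t=blob(yel(c),(313,145),25);print(t.sum()/255)
print(fit((.5317,-.1658,.276),FULL,[(c,o,t)]))
ct=cams.read_camera('top');t1=blob(yel(ct),(341,248),5);print('empty',fit((.54,.17,.26),EMPTY,[(ct,None,t1)]))
rows([(.54,-.0,.20,.26),(.557,.107,.20,.26)],1)
```

```text
51155.0
(array([ 0.53084188, -0.16623003,  0.27297337]), np.float64(524.9803921568628))
empty (array([0.53977874, 0.17144491, 0.25768829]), np.float64(91.91764705882353))
9 [0.5565 0.1071 0.2001] 0.2596
[[[-0.036,-0.008,0.009],0.003,1],[[-0.036,-0.009,0.009],0.003,1],[[-0.037,-0.008,0.008],0.002,1],[[-0.036,-0.008,0.009],0.003,1],[[-0.036,-0.009,0.008],0.003,1],[[-0.037,-0.008,0.009],0.003,1],[[-0.033,0.0,0.014],-0.0,1],[[-0.033,0.0,0.015],-0.0,1],[[-0.033,0.0,0.014],-0.0,1]]
```

Call:
servo_tool --moves '[[[-0.036,-0.008,0.009],0.003,1],[[-0.036,-0.009,0.009],0.003,1],[[-0.037,-0.008,0.008],0.002,1],[[-0.036,-0.008,0.009],0.003,1],[[-0.036,-0.009,0.008],0.003,1],[[-0.037,-0.008,0.009],0.003,1],[[-0.033,0,0.014],0,1],[[-0.033,0,0.015],0,1],[[-0.033,0,0.014],0,1],[[0,0,0],0,1],[[0,0,0],0,1]]'

```text
t: 5.5
tool_pos: [0.5561, 0.1078, 0.2002]
orientation: [-1.322, 1.013, -1.014]
contact_force: [0.0, 0.1, -0.5]
width: 0.0857
```

Run:
```python
from h import *
o=robot.get_obs();c=cams.read_camera('wrist');print(o['tool_pos'])
im=c['pixels'][:,:,::-1];cv2.imwrite('pics/w2.png',im)
u=proj(np.array([[.54,.1715,.06]]),c,o)[0];print(u)
t=blob(yel(c),u,5);print(t.sum()/255)
for h in(.26,.26+np.pi): print(fit((.54,.1715,h),EMPTY,[(c,o,t)]))
for th,z in(('bar',.07),('wide_feet',0)):
    for m in cams.mark_of(th,c)[:2]: print(th,m['p'],m['centre'],atz(m['centre'][::-1],z,c,o))
```

```text
[0.55608135 0.10777759 0.20023109]
[314.24020376 138.79482438]
23244.0
(array([0.53975403, 0.17173071, 0.25195803]), np.float64(91.2392156862745))
(array([0.53973697, 0.17189826, 3.39632659]), np.float64(642.1372549019607))
bar 0.8 [138.5, 314.2] [0.53975995 0.17221017 0.07      ]
bar 0.73 [19.7, 38.2] [0.30606315 0.20695909 0.07      ]
wide_feet 0.93 [135.9, 256.7] [0.48369875 0.15637532 0.        ]
```

View pics/w2.png

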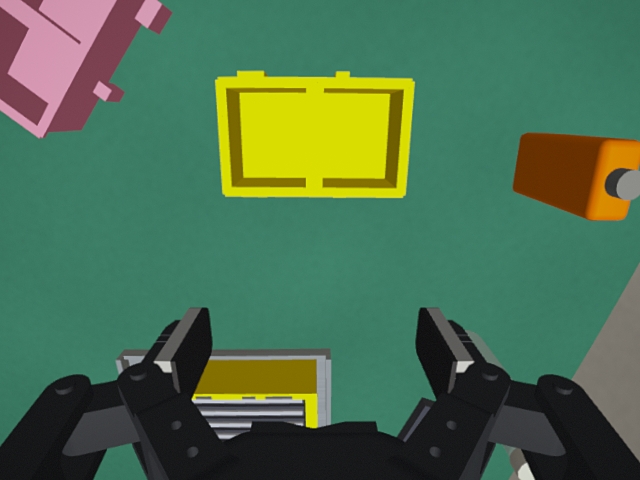

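The empty tote's wide feet at (250,74) are on the image left, so its heading is 0.255, and the bar is at (314,138). I'll settle the rim question by overlaying both headings on the stored rim picture.

Run:
```python
from h import *
d=dict(np.load('w1.npz'));o=dict(tool_pos=d['pos'],orientation=d['ori']);c=dict(pixels=d['pixels'],intrinsics=d['intrinsics'],k1=float(d['k1']),T_tool_cam=d['T_tool_cam'])
im=c['pixels'][:,:,::-1];x0,x1,y0,y1=155,475,45,245
out=[]
for h in(0,np.pi):
    a=cv2.resize(im[y0:y1,x0:x1],None,fx=2.45,fy=2.45,interpolation=3)
    M=[.5308,-.1662,.273+h]
    for (xa,xb,z,col) in((-71.5,-44.5,53,(255,0,0)),(17.5,32.5,53,(255,0,0)),(-34,-16,22,(0,0,255)),(43,73,22,(0,0,255))):
        for s in(1,-1):
            q=np.array([[xa,48*s,z],[xb,48*s,z],[xb,60*s,z],[xa,60*s,z]])/1000
            u=(proj(place(M,[q])[0],c,o)-[x0,y0]+.5)*2.45
            cv2.polylines(a,[u.round().astype(int)],True,col,1)
    out.append(np.vstack([a[20:190],a[-175:]]) if 0 else np.vstack([a[20:145],a[345:470]]))
cv2.imwrite('pics/rims.png',np.vstack(out));print(np.vstack(out).shape)
```

```text
(500, 784, 3)
```

View pics/rims.png

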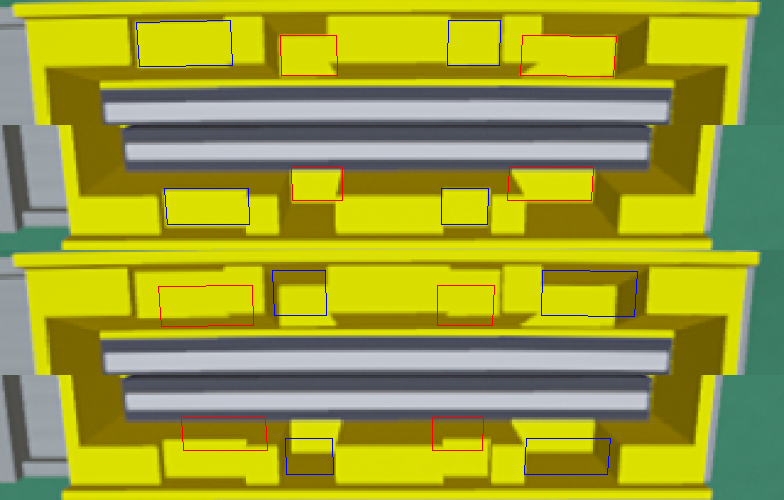

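The overlay settles it: the upper pair of strips, cradle heading 0.273, matches every cut. Red marks the deep floors and blue the shallow ones. The empty tote (0.255) already has its wide feet on the same side as the shallow wide pockets. A literal half turn would drop it into the deep nesting slots, which the task forbids, so the pockets decide the heading. Now I'll take it by the bar.

```bash
python3 -c "
from h import *
rows([(.5398,.1717,.12,.255),(.5398,.1717,.045,.255)],1,step=.03)"
```

```text
7 [0.54   0.1717 0.045 ] 0.2545
[[[-0.017,0.02,0.0],0.001,1],[[-0.017,0.02,0.0],0.001,1],[[-0.017,0.02,0.001],0.001,1],[[-0.017,0.02,-0.0],0.001,1],[[-0.0,0.025,-0.0],-0.0,1],[[-0.0,0.025,-0.0],-0.0,1],[[-0.0,0.025,-0.0],-0.0,1]]
```

Call:
servo_tool --moves '[[[-0.017,0.02,0],0.001,1],[[-0.017,0.02,0],0.001,1],[[-0.017,0.02,0.001],0.001,1],[[-0.017,0.02,0],0.001,1],[[0,0.015,0],0,1],[[0,0.02,0],0,1],[[0,0.02,0],0,1],[[0,0.02,0],0,1],[[0,0,0],0,1],[[0,0,0],0,0.3],[[0,0,0],0,0],[[0,0,0],0,0],[[0,0,0],0,0],[[0,0,0],0,0],[[0,0,0],0,0],[[0,0,0],0,0]]' --squeeze 60

```text
t: 7.25
tool_pos: [0.5403, 0.1723, 0.0449]
orientation: [-1.319, 1.019, -1.019]
contact_force: [0.6, -0.1, 0.5]
width: -0.0005
```

Run:
```python
from h import *
o=robot.get_obs();c=cams.read_camera('wrist');print(o['tool_pos'],o['width'],o['contact_force'])
d=cams.read_camera('side')
cv2.imwrite('pics/w3.png',np.hstack([cv2.resize(c['pixels'][:,:,::-1],(400,300)),cv2.resize(d['pixels'][160:310,250:450,::-1],(400,300),interpolation=3)]))
```

```text
[0.54030559 0.17234828 0.04492831] -0.000498842668946253 [ 0.64543461 -0.0887675   0.52524614]
```

View pics/w3.png

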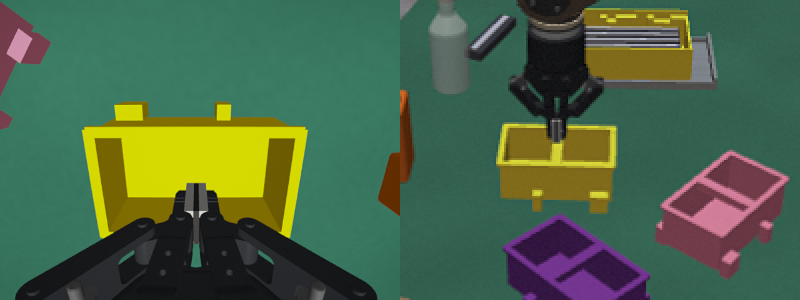

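Left panel (wrist): the fingers are shut over the middle of the tote, at about (195,190). Right panel (side): the fingertips are at the bar, at about (556,135). The width reading says nothing is between the pads, so a small lift will tell whether the bar is held.

Call:
servo_tool --moves '[[[0,-0.01,0],0,0],[[0,-0.01,0],0,0],[[0,-0.005,0],0,0],[[0,0,0],0,0]]'

```text
t: 7.75
tool_pos: [0.5415, 0.1725, 0.0717]
orientation: [-1.317, 1.017, -1.021]
contact_force: [0.4, 0.4, -0.5]
width: -0.0003
```

Run:
```python
from h import *
o=robot.get_obs();c=cams.read_camera('side');print(o['tool_pos'],o['width'],o['contact_force'],o['ft_torque'])
tp=o['tool_pos'];print(proj(np.array([tp,tp+[0,0,.02],tp+[0,0,.05]]),c))
M=[.5398,.1717,.255]
t=cams.trace('tote',c)
for m in t[:3]:print(m['p'],m['bbox'])
for z in(0,.025):
  s=sil(M,EMPTY,c,None,z)>.5;r,k=np.where(s);print(z,k.min(),k.max(),r.min(),r.max())
im=c['pixels'][190:280,280:380,::-1].copy();cv2.imwrite('pics/s4.png',cv2.resize(im,(600,540),interpolation=3))
```

```text
[0.54152791 0.17247516 0.07170203] -0.000316113502519072 [ 0.36033476  0.41067287 -0.53070441] [ 0.009317   -0.02519061  0.01537374]
[[327.65439618 231.38840991]
 [327.60391808 225.33289003]
 [327.52630146 216.07122158]]
0.93 [410.4, 266.5, 72.1, 64.7]
0.91 [347.0, 371.3, 75.0, 85.6]
0.77 [327.5, 246.1, 61.6, 45.1]
0 298 358 221 266
0.025 297 358 214 259
```

View pics/s4.png

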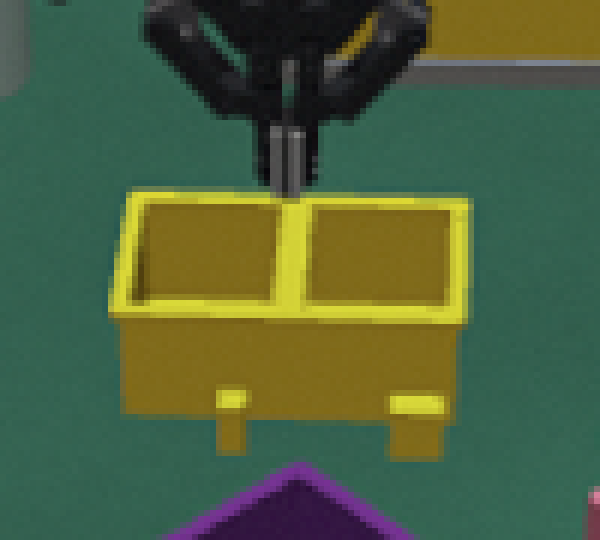

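The tote did not move. The fingertips appear at about (328,223) full-frame, some 26 mm above where the reported TCP projects, and the wrist view suggests the same offset. So the jaws closed just above the bar. A reported TCP height of 0.019 still clears the inner floor, so I'll open, go down to that and close again.

Call:
servo_tool --moves '[[[0,0,0],0,1],[[0,0,0],0,1],[[0,0,0],0,1],[[0,0,0],0,1],[[0,0,0],0,1],[[0,0,0],0,1]]'

```text
t: 8.45
tool_pos: [0.5403, 0.1723, 0.0698]
orientation: [-1.319, 1.019, -1.019]
contact_force: [0.4, 0.0, 0.3]
width: 0.0849
```

Call:
servo_tool --moves '[[[0,0.02,-0.001],0,1],[[0,0.015,0],0,1],[[0,0.01,0],0,1],[[0,0.005,0],0,1],[[0,0,0],0,1]]'

```text
t: 8.95
tool_pos: [0.5386, 0.1719, 0.0188]
orientation: [-1.321, 1.021, -1.018]
contact_force: [-0.3, -0.2, -0.8]
width: 0.0852
```

Call:
servo_tool --moves '[[[0,0,0],0,0.4],[[0,0,0],0,0],[[0,0,0],0,0],[[0,0,0],0,0],[[0,0,0],0,0],[[0,0,0],0,0],[[0,0,0],0,0]]'

```text
t: 9.65
tool_pos: [0.5397, 0.1721, 0.0204]
orientation: [-1.319, 1.019, -1.02]
contact_force: [-0.4, -0.4, 3.4]
width: 0.0122
```

Call:
servo_tool --moves '[[[0,-0.005,0],0,0],[[0,-0.01,0],0,0],[[0,-0.015,0],0,0],[[0,-0.01,0],0,0],[[0,0,0],0,0],[[0,0,0],0,0]]'

```text
t: 10.25
tool_pos: [0.5396, 0.1721, 0.0605]
orientation: [-1.318, 1.018, -1.02]
contact_force: [0.1, -0.0, -3.0]
width: 0.0123
```

Run:
```python
from h import *
o=robot.get_obs();c=cams.read_camera('side');w=cams.read_camera('wrist');print(o['tool_pos'],o['width'],o['contact_force'],o['ft_torque'])
for m in cams.trace('tote',c)[:4]:print(m['p'],m['bbox'])
cv2.imwrite('pics/s5.png',np.hstack([cv2.resize(w['pixels'][:,:,::-1],(400,300)),cv2.resize(c['pixels'][190:280,280:400,::-1],(400,300),interpolation=3)]))
```

```text
[0.53963183 0.17209168 0.06050313] 0.012280606030593508 [ 0.06181513 -0.01453498 -3.01685126] [ 0.05354435  0.02226566 -0.02559535]
0.8 [325.6, 232.2, 62.6, 41.5]
0.8 [338.1, 298.5, 72.2, 65.6]
0.8 [347.9, 374.2, 75.6, 82.2]
0.66 [409.9, 266.4, 69.0, 64.1]
```

View pics/s5.png

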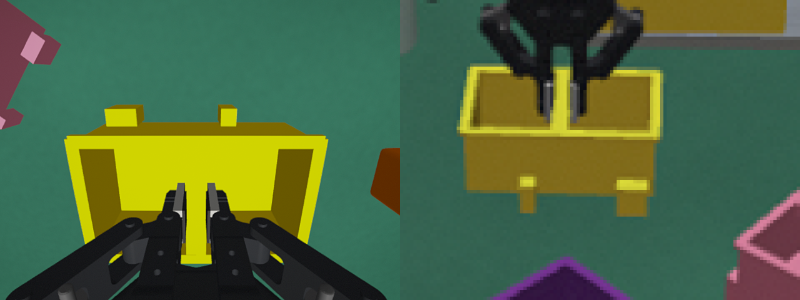

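The tote is off the bench and hanging square, with about 3.0 N on the wrist (about 0.3 kg). The pads are astride the bar at (165–225, 185–240) in the left panel. Next: the tote's pose in the hand, then the carry.

Run:
```python
from h import *
o=robot.get_obs();c=cams.read_camera('wrist');M=R.from_rotvec(o['orientation']).as_matrix();jy=np.arctan2(M[1,2],M[0,2]);print('jaw',jy,M[:,1])
y=yel(c);u=proj(np.array([[.54,.172,.1]]),c,o)[0]
# use the part above fingers (rows<290): compare only there
t=blob(y,(315,260),3)
cut=290
T=cv2.GaussianBlur(t,(0,0),1)[:cut]/255.
f=lambda p:np.abs(sil(p,EMPTY,c,o,.040)[:cut]-T).sum()
p=np.array([.5397,.172,jy])
for s in(.006,.002): r=minimize(f,p,method='Nelder-Mead',options=dict(initial_simplex=np.vstack([p]+[p+d for d in np.diag([s,s,s*8])])));p=r.x
print('held',p,r.fun,T.sum())
rel=p[:2]-o['tool_pos'][:2];print('along jaw',rel@M[:2,2],'along tool x',rel@M[:2,0],'yaw',p[2]-jy)
rows([(.5397,.1721,.13,.255),(.534,-.08,.14,.265),(.5308,-.1662,.115,.273)],0,step=.025)
```

```text
jaw 0.2550253482385832 [-1.42600156e-03 -1.52783988e-04 -9.99998972e-01]
held [0.53913534 0.17123891 0.25256722] 862.823529411765 39379.94901960784
along jaw 0.0002766626481914685 along tool x 0.0007955492982891834 yaw -0.0024581282624188128
18 [ 0.531  -0.1666  0.1151] 0.273
[[[0.0,-0.024,0.0],-0.0,0],[[0.0,-0.023,0.001],-0.0,0],[[0.0,-0.024,0.0],-0.0,0],[[0.022,-0.001,-0.006],-0.001,0],[[0.022,-0.001,-0.007],-0.001,0],[[0.022,-0.001,-0.006],-0.001,0],[[0.022,-0.001,-0.006],-0.001,0],[[0.022,-0.001,-0.007],-0.001,0],[[0.022,-0.0,-0.006],-0.0,0],[[0.022,-0.001,-0.006],-0.001,0],[[0.022,-0.001,-0.007],-0.001,0],[[0.022,-0.001,-0.006],-0.001,0],[[0.022,-0.001,-0.007],-0.001,0],[[0.022,-0.001,-0.006],-0.001,0],[[0.021,0.006,-0.006],-0.002,0],[[0.02,0.007,-0.007],-0.002,0],[[0.021,0.006,-0.007],-0.002,0],[[0.021,0.006,-0.006],-0.002,0]]
```

Call:
servo_tool --moves '[[[0,-0.024,0],0,0],[[0,-0.023,0.001],0,0],[[0,-0.024,0],0,0],[[0.022,-0.001,-0.006],-0.001,0],[[0.022,-0.001,-0.007],-0.001,0],[[0.022,-0.001,-0.006],-0.001,0],[[0.022,-0.001,-0.006],-0.001,0],[[0.022,-0.001,-0.007],-0.001,0],[[0.022,0,-0.006],0,0],[[0.022,-0.001,-0.006],-0.001,0],[[0.022,-0.001,-0.007],-0.001,0],[[0.022,-0.001,-0.006],-0.001,0],[[0.022,-0.001,-0.007],-0.001,0],[[0.022,-0.001,-0.006],-0.001,0],[[0.021,0.006,-0.006],-0.002,0],[[0.02,0.007,-0.007],-0.002,0],[[0.021,0.006,-0.007],-0.002,0],[[0.021,0.006,-0.006],-0.002,0],[[0,0,0],0,0],[[0,0,0],0,0]]'

```text
t: 12.45
tool_pos: [0.5312, -0.1664, 0.1151]
orientation: [-1.325, 1.008, -1.005]
contact_force: [0.3, 0.6, -2.5]
width: 0.0126
```

Run:
```python
from h import *
o=robot.get_obs();w=cams.read_camera('wrist');M=R.from_rotvec(o['orientation']).as_matrix();print(o['tool_pos'],np.arctan2(M[1,2],M[0,2]),o['contact_force'],o['ft_torque'],o['width'])
e=np.array([.5308,-.1662])-o['tool_pos'][:2];print('to go tool x,z',e@M[:2,0],e@M[:2,2])
im=w['pixels'].copy()
for b,z,col in((EMPTY,o['tool_pos'][2]-.0205,(255,0,0)),(FULL,0,(0,0,255))):
    p=[*o['tool_pos'][:2],np.arctan2(M[1,2],M[0,2])] if b is EMPTY else [.5308,-.1662,.273]
    for q in place(p,b,z): cv2.polylines(im,[cv2.convexHull(proj(q,w,o).round().astype(np.int32))],True,col,1)
cv2.imwrite('pics/w6.png',im[:,:,::-1])
```

```text
[ 0.53115137 -0.1664338   0.1150891 ] 0.2718161729540037 [ 0.25740252  0.58520903 -2.50713334] [-0.02437204  0.03849543  0.04258379] 0.012602818223885915
to go tool x,z -0.0003195483438606971 -0.00027570119971316684
```

View pics/w6.png

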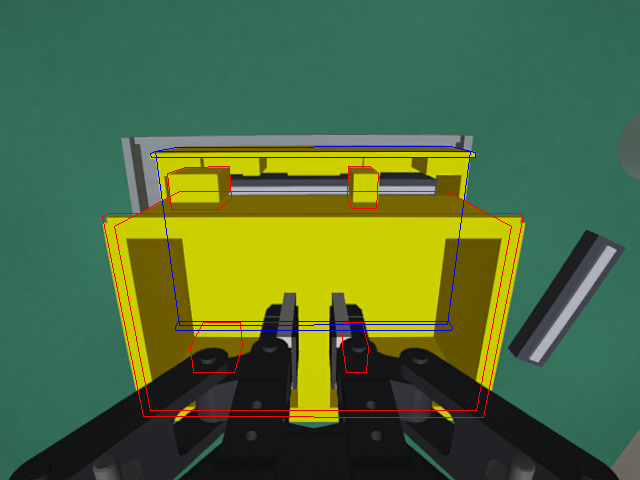

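The overlay matches: held tote in red, feet at (200,188) and (363,188); full tote in blue. The view through to the far rim shows the pockets behind the feet. Lowering now, slowly near contact.

Call:
servo_tool --moves '[[[0,0.01,0],0,0],[[0,0.01,0],0,0],[[0,0.005,0],0,0],[[0,0.003,0],0,0],[[0,0.002,0],0,0],[[0,0,0],0,0]]'

```text
t: 13.1
tool_pos: [0.5316, -0.1664, 0.0856]
orientation: [-1.326, 1.006, -1.005]
contact_force: [-0.1, -0.1, -2.8]
width: 0.0121
```

Call:
servo_tool --moves '[[[0,0.002,0],0,0],[[0,0.001,0],0,0],[[0,0.001,0],0,0],[[0,0,0],0,0]]'

```text
t: 13.5
tool_pos: [0.5316, -0.1665, 0.0818]
orientation: [-1.326, 1.006, -1.006]
contact_force: [-0.2, 0.2, -3.2]
width: 0.013
```

Call:
servo_tool --moves '[[[0,0.001,0],0,0],[[0,0.001,0],0,0],[[0,0,0],0,0]]'

```text
t: 13.8
tool_pos: [0.5315, -0.1665, 0.0796]
orientation: [-1.326, 1.006, -1.006]
contact_force: [-0.1, 0.9, -3.2]
width: 0.0123
```

Call:
servo_tool --moves '[[[0,0.001,0],0,0],[[0,0.001,0],0,0],[[0,0.001,0],0,0],[[0,0,0],0,0]]'

```text
t: 14.2
tool_pos: [0.5315, -0.1665, 0.0766]
orientation: [-1.326, 1.006, -1.005]
contact_force: [0.5, 0.1, -2.1]
width: 0.0121
```

Call:
servo_tool --moves '[[[0,0.001,0],0,0],[[0,0.001,0],0,0],[[0,0,0],0,0]]'

```text
t: 14.5
tool_pos: [0.5315, -0.1665, 0.0746]
orientation: [-1.326, 1.006, -1.005]
contact_force: [-0.4, 0.7, -2.0]
width: 0.0119
```

Call:
servo_tool --moves '[[[0,0.001,0],0,0],[[0,0,0],0,0]]'

```text
t: 14.7
tool_pos: [0.5316, -0.1665, 0.0737]
orientation: [-1.326, 1.006, -1.006]
contact_force: [0.7, -0.0, -2.6]
width: 0.0122
```

Call:
servo_tool --moves '[[[0,0.0005,0],0,0],[[0,0,0],0,0]]'

```text
t: 14.9
tool_pos: [0.5317, -0.1665, 0.0734]
orientation: [-1.326, 1.006, -1.006]
contact_force: [-0.4, 0.4, -1.9]
width: 0.0126
```

Call:
servo_tool --moves '[[[0,0.0005,0],0,0],[[0,0,0],0,0]]'

```text
t: 15.1
tool_pos: [0.5317, -0.1666, 0.0734]
orientation: [-1.326, 1.006, -1.006]
contact_force: [-1.6, -0.1, 2.2]
width: 0.0126
```

Contact came at a TCP height of 0.0734, exactly the pocket floor (0.053 + 0.0205). Now the press.

Call:
servo_tool --moves '[[[0,0.0005,0],0,0],[[0,0,0],0,0]]'

```text
t: 15.3
tool_pos: [0.5318, -0.1665, 0.0733]
orientation: [-1.326, 1.006, -1.006]
contact_force: [-3.6, 1.4, 5.1]
width: 0.0123
```

Call:
servo_tool --moves '[[[0,0.0005,-0.0005],0,0],[[0,0,0],0,0],[[0,0,0],0,0]]'

```text
t: 15.6
tool_pos: [0.5318, -0.1666, 0.0733]
orientation: [-1.325, 1.005, -1.006]
contact_force: [-3.6, 2.1, 6.0]
width: 0.0122
```

Call:
servo_tool --moves '[[[0,0.0005,-0.0003],0,0],[[0,0,0],0,0],[[0,0,0],0,0],[[0,0,0],0,0],[[0,0,0],0,0]]'

```text
t: 16.1
tool_pos: [0.5318, -0.1666, 0.0733]
orientation: [-1.325, 1.005, -1.007]
contact_force: [-3.5, 3.2, 9.1]
width: 0.0128
```

Call:
servo_tool --moves '[[[0,0,0],0,0],[[0,0,0],0,0],[[0,-0.001,0],0,0],[[0,-0.001,0],0,0],[[0,0,0],0,0]]'

```text
t: 16.6
tool_pos: [0.5313, -0.1668, 0.0734]
orientation: [-1.326, 1.005, -1.007]
contact_force: [1.2, 1.2, 0.8]
width: 0.0124
```

Call:
servo_tool --moves '[[[0,0,0],0,0.3],[[0,0,0],0,0.6],[[0,0,0],0,1],[[0,0,0],0,1],[[0,0,0],0,1],[[0,0,0],0,1],[[0,0,0],0,1]]'

```text
t: 17.3
tool_pos: [0.5309, -0.1668, 0.0733]
orientation: [-1.326, 1.006, -1.006]
contact_force: [0.5, -0.0, 0.1]
width: 0.0853
```

Released cleanly. Retreating straight up, then to one side to look.

Call:
servo_tool --moves '[[[0,-0.01,0],0,1],[[0,-0.02,0],0,1],[[0,-0.03,0],0,1],[[0,-0.04,0],0,1],[[0,-0.04,0],0,1],[[0.03,-0.02,0],0,1],[[0.03,0,0],0,1],[[0,0,0],0,1],[[0,0,0],0,1]]'

```text
t: 18.2
tool_pos: [0.5468, -0.2247, 0.2335]
orientation: [-1.325, 1.007, -1.006]
contact_force: [0.3, -0.4, -0.1]
width: 0.085
```

Run:
```python
from h import *
o=robot.get_obs();w=cams.read_camera('wrist');s=cams.read_camera('side');print(o['t'],o['tool_pos'],o['contact_force'])
u=proj(np.array([[.531,-.1666,.1]]),w,o)[0]
t=blob(yel(w),u,9)
B=[b for b in FULL]
# stacked model: full + empty share pose; fit empty over full with both
best=[]
for z in(.053,.061,.022):
    p=np.array([.531,-.1666,.272]);T=cv2.GaussianBlur(t,(0,0),1)/255.
    base=sil([.5308,-.1662,.273],FULL,w,o)
    f=lambda p:np.abs(np.maximum(base,sil(p,EMPTY,w,o,z))-T).sum()
    r=minimize(f,p,method='Nelder-Mead',options=dict(initial_simplex=np.vstack([p]+[p+d for d in np.diag([.004,.004,.03])])));print(z,r.x,r.fun)
im=w['pixels'][0:300,120:520,::-1];b=s['pixels'][140:230,300:420,::-1]
cv2.imwrite('pics/end.png',np.hstack([im,cv2.resize(b,(400,300),interpolation=3)]))
```

```text
18.2 [ 0.54681563 -0.22466263  0.23348597] [ 0.25958869 -0.43755683 -0.13389841]
0.053 [ 0.53100164 -0.16681865  0.30125733] 168.75686274509803
0.061 [ 0.53044444 -0.16493333  0.27116667] 196.3764705882353
0.022 [ 0.531  -0.1666  0.272 ] 196.3764705882353
```

View pics/end.png

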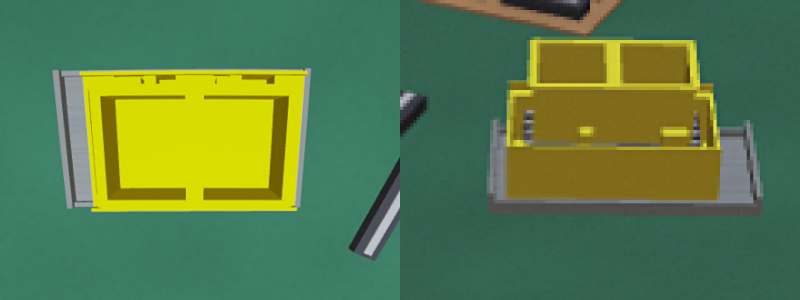

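The end view shows the tote sitting square on the full tote. Its top spans (530–695, 40–90) in the right panel, and both feet are low inside the near lip at (587,131) and (673,131). The bystanders have not moved. Handing in.

```bash
python3 -c "
from bench import robot
print(robot.sign_off(), robot.get_obs()['t'])"
```

```text
the job is handed in; nothing more can be done
the job is handed in; nothing more can be done
```

The empty tote is stacked on the full one and handed in after about 18 s, but I did not turn it half round as you asked.

- **No half turn:** the top and wrist pictures showed the tote starting about 0.02 rad from the cradle's heading, not half a turn from it. Its wide feet were already on the shallow wide pocket side. A half turn would have dropped it into the deep nesting slots, so I let the pockets decide.
- **Grip:** the first close missed just above the bar. The real fingertips sit about 26 mm behind the reported tool point. I went lower and the second grip held. The tote weighs about 0.3 kg.
- **Placing:** I lined it up by camera and lowered it in small steps. It went straight into the pockets with no contact at rim height, so I did not need to feel along the rim. First contact came at the pocket floor height.
- **Pressing:** I pressed until the wrist read about 9 N, roughly 12 N on the full tote with the tote's weight, for about half a second. The side force reached about 5 N, against the roughly 20 N of friction holding the full tote. I then unloaded, opened the gripper and backed straight off.
- **Last checks:** the wrist force was about zero after release. The final pictures show the tote square on the rim, with the visible feet inside the near lip.
- **Weaker checks:** I judged level by eye and by the contact height; it was not measured. In the final picture, most of the tote's outline merges with the full tote, so the fit only weakly favours the seated height (error 169 against 196). Its yaw of 0.30 rad is less trustworthy than the 0.27 rad the tool had at release.
- **Bystanders:** the arm did not go near the bottle, detector or loose rail. The rail shows in the final picture; I did not re-measure any of the three.

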